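# Switch the drop-camera backlight to the green filter

### The job

Change the backlight from the white to the green filter: pinch the two orange release buttons to slide the clear guard all the way off the keys and let it lock open there, then press the green key fully down so that it stays latched and the white key pops up. Do not press the blue or yellow key, and do not disturb the beaker, the vial or the mouse; leave the guard open.

Things in the scene. Friction and masses are not known exactly. Their poses are not given: they have to be found in the camera images.
- bank: Filter selector box (fixed), grey, 170 (x) by 220 (y) by 46 mm high, an aluminium rail along each y side up to 80 mm above the table. Origin: centre of its underside, on the table; z up; -x is its front; turned by up to 0.3 rad. Four keys in a row 41 mm in front of the origin, at y = -54, -18, 18, 54 mm, colours in any order, interlocked by one sprung latch bar.
- guard_grip (a point): Centre of the black grip block on the clear guard, 85 mm above the table; axes as the bank's. Block 24 (x) by 44 (y) mm, its top at 98 mm. An orange button stands out of each y side: 58 mm over the two faces, 46 mm when pinched fully in; each face 22 mm wide (x), 72 to 96 mm above the table. Fingers closing along y have free room beside the buttons down to the clear plate at 68 mm.
- guard (a joint): Slide of the clear guard, m: 0 = closed over the keys, 0.060 = open at its end stop, 60 mm along the bank's +x, off the keys. Side pins lock it at both ends until both buttons are pinched in; the rear lock springs in only in the last 2 mm. Friction about 1 N. Its plate is 80 (x) by 172 (y) by 4 mm, from 54 mm in front of the guard_grip point to 26 mm behind it.
- button_left (a joint): Release button on the block's +y side, m: 0 = sprung out, 0.006 = pushed fully in; it frees the guard beyond about 0.005 and needs 2 to 4 N. It springs out fully only with the guard at either end.
- button_right (a joint): Release button on the block's -y side, read like button_left.
- key_green_top (a point): Green key cap: a 24 mm square plastic cap, one of four in a row along the bank's y. This point is the middle of its top face and moves with it; it lies about 60 mm above the table when the key is up, 51.5 mm when latched. The key to be latched; up at the start.
- key_green (a joint): Stroke of the green key, m: 0 = up, grows as it is pressed down, 0.0085 = latched down, 0.0115 = bottom of the stroke. Pressed to the bottom it stays latched and the key latched before pops up; pressed only half-way it pops the other up but does not stay. It takes up to about 4 N on the way (the force dips once the other pops up) and stops hard at the bottom: press over the whole 11.5 mm.
- key_white_top (a point): White key cap: a 24 mm square plastic cap, one of four in a row along the bank's y. This point is the middle of its top face and moves with it; it lies about 60 mm above the table when the key is up, 51.5 mm when latched. Latched down at the start.
- key_white (a joint): Stroke of the white key, m: 0 = up, grows as it is pressed down, 0.0085 = latched down, 0.0115 = bottom of the stroke.
- key_blue_top (a point): Blue key cap: a 24 mm square plastic cap, one of four in a row along the bank's y. This point is the middle of its top face and moves with it; it lies about 60 mm above the table when the key is up, 51.5 mm when latched. Up at the start.
- key_blue (a joint): Stroke of the blue key, m: 0 = up, grows as it is pressed down, 0.0085 = latched down, 0.0115 = bottom of the stroke.
- key_yellow_top (a point): Yellow key cap: a 24 mm square plastic cap, one of four in a row along the bank's y. This point is the middle of its top face and moves with it; it lies about 60 mm above the table when the key is up, 51.5 mm when latched. Up at the start.
- key_yellow (a joint): Stroke of the yellow key, m: 0 = up, grows as it is pressed down, 0.0085 = latched down, 0.0115 = bottom of the stroke.
- beaker_mid (a point): Small empty glass beaker (loose), 58 mm across, 65 mm high, beside the box; the point is half-way up its axis.
- vial_mid (a point): Amber glass vial with a white cap (loose), 26 mm across, 48 mm high, in front of the box; the point is half-way up its axis.
- mouse: Black computer mouse (loose), 105 x 60 mm, 33 mm high, beside the box; origin on the table under its centre.

How it is judged:
By the outcome, as a careful person would: the job done as asked, in the order asked, and still so for the second after the job is handed in, with the robot touching nothing.
It also fails if it takes over 38 s, if anything falls off the work surface, if the arm or the gripper's body presses on something with over 40 N, if the wrist force passes 120 N, or if a joint passes its speed limit or range.

### The arm

A 7-joint arm with a two-finger parallel gripper is mounted at the origin on the work surface. World frame = base frame: x ahead of the robot, y to its left, z up, the work surface at z = 0. Lengths are in m, angles in rad, forces in N, time in s.
With the tool pointing down it reaches from about 0.425 to 0.875 m from the base axis. Payload 4.7 kg.
Tool frame: the origin (TCP) lies at the very end of the fingers, on their centre line; the grasp point (between the pads) lies 19 mm behind it; z points along the fingers, y is the line along which they close (so a half turn about z gives the same grasp; the last joint's range is limited). The gripper opens to 87 mm and grips with 3 to 60 N. Pads are 19 mm wide; open, the fingers measure 117 mm over their backs; the gripper's body (75 mm by 190 mm) begins 51 mm behind the grasp point.
Start: joints at [1.161, 0.321, -0.07, 1.45, 0.023, 1.371, -0.057], TCP at [0.267, -0.593, 0.223] pointing down, gripper open.
Joint ranges: [-2.86, 2.86], [-0.3, 2.09], [-1.38, 1.24], [0.06, 2.45], [-1.56, 4.7], [0.09, 2.05], [-2.69, 2.69]. Speed limits (rad/s): [2.57, 2.57, 3.14, 3.14, 3.14, 3.14, 3.14].

### API

Orientations are given as a rotation vector (axis times angle).
In Python, from bench import ctrl gives the robot as it stands.
- The arm moves only by the shell command python3 -m jog 'ROWS' [FORCE]. ROWS is JSON, a list that holds one entry, the list of rows, each a list of 7 numbers: the shift along the tool's x, y, z in mm, then the turn, a rotation vector about the tool's x, y, z in degrees, then the finger opening in mm, from 0 to 87. A call has 1 to 10 rows; each row is the pose to reach, as a shift and turn from the pose commanded when the call began, along the tool's axes at that moment; what a row does not reach only later rows make up. A row lasts 1/10 s, in which the tool goes at most 50 mm and 8.59 degrees, less where a joint would pass 70% of its speed; a pose out of reach is approached as far as the arm can. A call with a gripper value outside its range is refused whole. The fingers move at their own pace and stop on an object; FORCE is the grip in N (left out, the last holds). Time passes only in rows, so rows that repeat a pose let the fingers close. It gives the time, the measured TCP pose, the force, the opening and the grip force at its end, in the units of the state.
- ctrl.get_state(): the state, without advancing time (a new reading comes with each control period).
- ctrl.get_image(name): name is "side" or "top"; returns a dict with "image" (400x640x3 uint8, red, green, blue), "depth" (400x640 float32, m along the optical axis (not along the pixel's ray), 0 where there is no reading), "fov_y" (degrees; the focal length in pixels is half the picture's height over the tangent of half this angle, whatever the lens; pixels are square), "cx", "cy" (the principal point, pixels), "rvec" (rotation vector, rad) and "tvec" (3), from world to camera coordinates, as OpenCV has them. Camera axes: x right, y down, z forward; pixel columns grow to the right and rows downward; lengths in m; the calibration is good to about 2 mm. A picture is of the moment at which its call begins.
- ctrl.close_job(): hands the job in; it is judged then, once.
The state is a dict: "time": time; "joint_positions": joint angles; "qd": joint speeds; "joint_torque": joint torques, N m; "position": TCP position; "tool_rot": TCP orientation; "ft_force": force on the tool from outside, world axes, zero at the start; "torque": the same for the moment, N m; "grip_width": opening from 0.0 (shut) to 1.0 (fully open); "grip_force": force on a finger pad.
Only numpy, scipy, OpenCV 4.12 (cv2) and the standard library are available. Lean on these libraries where they do the work, as an engineer would, in place of code of your own. Each camera call takes 0.05 s, during which the arm holds its last target. There are 200 camera calls.

## Working session

There is one attempt and no reset: what is moved stays moved. The work goes in short steps, Python scripts to look and compute and a shell command to move; the robot and the scene stay as the last step left them, time stands still between calls to the robot, and variables do not carry over. Pictures are saved under pics/ and viewed, at most 10 in all, crops included, and the job is handed in when it is done.

```bash
mkdir -p pics; cat > h.py <<'E'
from bench import ctrl
import numpy as np, cv2
from scipy.spatial.transform import Rotation as R
def shot(n,f=None):
    d=ctrl.get_image(n)
    if f: cv2.imwrite('pics/'+f,d['image'][:,:,::-1])
    return d
def cam(d):
    f=200/np.tan(np.radians(d['fov_y']/2)); M=R.from_rotvec(np.ravel(d['rvec'])).as_matrix()
    return f,M,np.ravel(d['tvec'])
def w(d,u,v,z=None):
    f,M,t=cam(d); r=np.array([(u-d['cx'])/f,(v-d['cy'])/f,1.])
    c=-M.T@t; rw=M.T@r
    if z is None:
        s=d['depth'][int(round(v)),int(round(u))]
    else: s=(z-c[2])/rw[2]
    return c+s*rw
def totool(p):
    s=ctrl.get_state(); return R.from_rotvec(s['tool_rot']).inv().apply(np.array(p)-s['position'])*1000
E
python3 - <<'E'
from h import *
import pickle
for n in ('top','side'):
    d=shot(n,n+'0.png'); pickle.dump(d,open(n+'0.pkl','wb')); print(n,d['fov_y'],d['cx'],d['cy'],-cam(d)[1].T@cam(d)[2])
s=ctrl.get_state(); print(s); print(R.from_rotvec(s['tool_rot']).as_matrix().round(3))
E
```

```text
top 44.0292640033554 320.6224035244845 192.6556214691708 [0.41348033 0.00998329 1.10023497]
side 45.53514421117295 319.41749293531956 205.0878068239748 [ 0.07789901 -0.60636828  0.58937115]
{'time': 0.1, 'joint_positions': array([ 1.16107279,  0.32173852, -0.07009639,  1.45151924,  0.02261508,
        1.37076615, -0.0569095 ]), 'qd': array([ 0.001526  , -0.00047728,  0.00060153, -0.00268399,  0.00077677,
       -0.00044817,  0.0007001 ]), 'joint_torque': array([-2.48338465e-04, -4.92572558e+01, -4.05771118e-01, -3.13395560e+01,
       -6.40024315e-02,  3.95797240e-02,  6.44672923e-05]), 'position': array([ 0.26707782, -0.5920826 ,  0.22159464]), 'tool_rot': array([-3.06975880e+00, -6.60484562e-01,  6.96793593e-04]), 'ft_force': array([ 0.93597767, -0.16777863, -0.08012733]), 'torque': array([-0.01424224,  0.04026449, -0.00338351]), 'grip_force': 0.0, 'grip_width': 1.0016562010070669}
[[ 0.912  0.411 -0.001]
 [ 0.411 -0.912  0.001]
 [-0.    -0.002 -1.   ]]
```

View pics/top0.png

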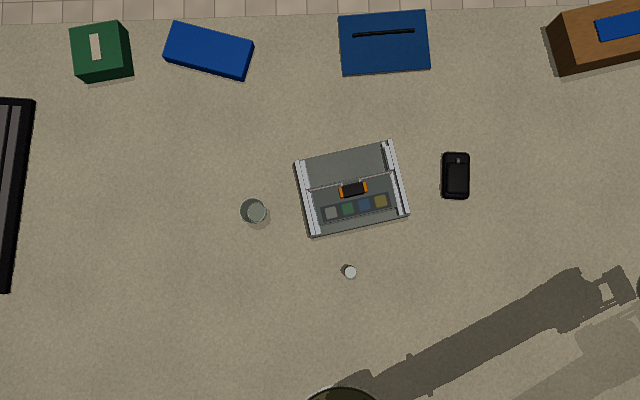

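View pics/side0.png

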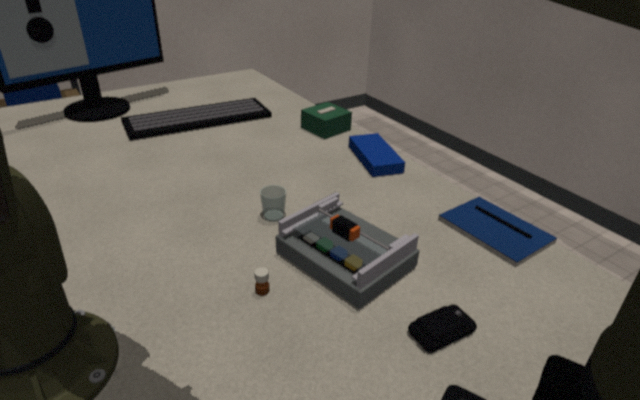

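The top view shows the box centred near (352,189), the grip near (353,189), the keys white, green, blue and yellow at (331,212), (347,208), (364,205) and (380,201), the beaker (254,211), the vial (349,271) and the mouse (455,176). In the side view the grip is near (345,228). I'll enlarge the crop.

```bash
python3 - <<'E'
import cv2
a=cv2.imread('pics/top0.png')[132:242,287:417]; cv2.imwrite('pics/topc.png',cv2.convertScaleAbs(cv2.resize(a,None,fx=5,fy=5,interpolation=cv2.INTER_CUBIC),alpha=1.6))
a=cv2.imread('pics/side0.png')[190:305,270:425]; cv2.imwrite('pics/sidec.png',cv2.convertScaleAbs(cv2.resize(a,None,fx=5,fy=5,interpolation=cv2.INTER_CUBIC),alpha=1.6))
E
```

```text
(no output)
```

View pics/topc.png

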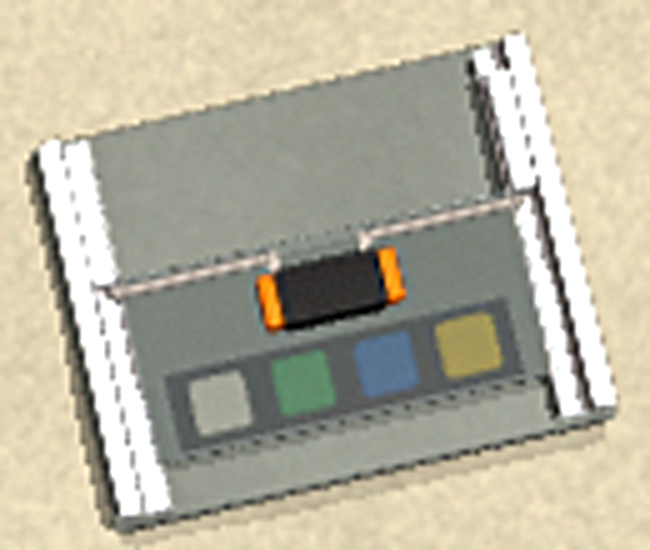

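View pics/sidec.png

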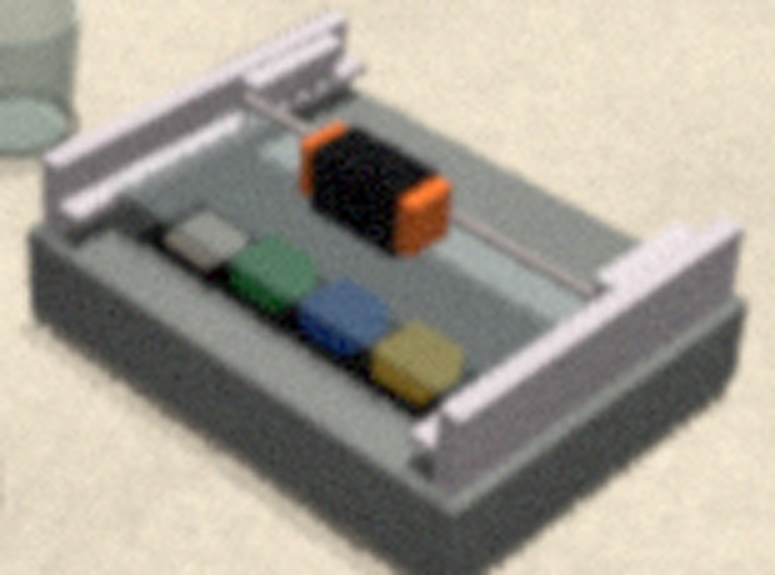

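```bash
python3 - <<'E'
from h import *
import pickle
T=pickle.load(open('top0.pkl','rb'));S=pickle.load(open('side0.pkl','rb'))
P={'top':(T,287,132,dict(grip=(330.5,288,.097),white=(220,404,.0515),green=(303,383,.06),blue=(386,364,.06),yellow=(469,345,.06),bl=(262,304,.096),br=(396,275,.096),railTL=(47,143,.08),railTR=(520,35,.08),railBR=(607,412,.08),railBL=(125,518,.08))),
'side':(S,270,190,dict(grip=(375,167,.097),white=(207,238,.0515),green=(272,262,.06),blue=(345,305,.06),yellow=(418,348,.06)))}
for n,(d,ox,oy,q) in P.items():
    for k,(x,y,z) in q.items():
        u=(x+.5)/5-.5+ox;v=(y+.5)/5-.5+oy
        print(n,k,w(d,u,v,z).round(4),'depth:',w(d,u,v).round(4))
print('beaker',w(T,254,211,.0325),'vial',w(T,349.5,271.5,.048),'mouse',w(T,455,176,.02))
E
```

```text
top grip [ 0.5241 -0.0348  0.097 ] depth: [ 0.5238 -0.0347  0.0997]
top white [0.4809 0.0116 0.0515] depth: [0.48   0.0116 0.066 ]
top green [ 0.4883 -0.0236  0.06  ] depth: [ 0.4875 -0.0232  0.0713]
top blue [ 0.4953 -0.0587  0.06  ] depth: [ 0.4947 -0.0583  0.0674]
top yellow [ 0.5023 -0.0939  0.06  ] depth: [ 0.5018 -0.0933  0.0662]
top bl [ 0.5184 -0.0067  0.096 ] depth: [ 0.5184 -0.0067  0.0961]
top br [ 0.5288 -0.0617  0.096 ] depth: [ 0.529  -0.0619  0.0939]
top railTL [0.5904 0.0808 0.08  ] depth: [0.5903 0.0807 0.0805]
top railTR [ 0.6301 -0.1182  0.08  ] depth: [ 0.6297 -0.118   0.0818]
top railBR [ 0.4714 -0.1474  0.08  ] depth: [ 0.4732 -0.1525  0.0473]
top railBL [0.4333 0.052  0.08  ] depth: [0.4337 0.0528 0.0599]
side grip [ 0.5204 -0.0398  0.097 ] depth: [ 0.5201 -0.0402  0.0973]
side white [0.4785 0.0071 0.0515] depth: [ 0.4681 -0.0089  0.0655]
side green [ 0.4847 -0.0277  0.06  ] depth: [ 0.479  -0.0358  0.0674]
side blue [ 0.4928 -0.0629  0.06  ] depth: [ 0.4887 -0.0683  0.0653]
side yellow [ 0.5006 -0.0965  0.06  ] depth: [ 0.4946 -0.1038  0.0676]
beaker [0.4898289  0.17762887 0.0325    ] vial [ 0.35575454 -0.02454443  0.048     ] mouse [ 0.55516588 -0.26288664  0.02      ]
```

```bash
python3 -m jog '[[[15,-13,0,0,0,1,87],[45,-39,0,0,0,3,87],[80,-70,0,0,0,5,87],[115,-100,0,0,0,7,87],[150,-131,0,0,0,9,87],[185,-161,0,0,0,11,87],[220,-192,0,0,0,12,87],[255,-222,10,0,0,12.9,87],[290,-252,20,0,0,12.9,87],[320,-279,30,0,0,12.9,87]]]' 20
python3 - <<'E'
from h import *
s=ctrl.get_state(); print(R.from_rotvec(s['tool_rot']).as_matrix().round(3)); print(totool([.522,-.037,.074]))
E
```

```text
time: 1.1
position: [0.4448, -0.2041, 0.1921]
tool_rot: [3.126, 0.313, 0.0]
ft_force: [0.3, -1.0, 0.5]
grip_width: 0.998
grip_force: 0.0
[[ 0.98   0.199  0.   ]
 [ 0.199 -0.98  -0.   ]
 [ 0.     0.    -1.   ]]
[ 108.80279613 -148.45000834  118.14134129]
```

```bash
python3 -m jog '[[[20,-30,0,0,0,0,87],[47,-65,10,0,0,0,87],[75,-102,20,0,0,0,87],[98,-134,30,0,0,0,87],[109,-148,40,0,0,0,87],[109,-148,60,0,0,0,87],[109,-148,66,0,0,0,87],[109,-148,66,0,0,0,87]]]'
python3 - <<'E'
from h import *
print(ctrl.get_state()['position'])
ims=[]
for n,(x,y) in (('top',(290,135)),('side',(270,150))):
    d=shot(n); ims.append(cv2.resize(d['image'][y:y+130,x:x+130,::-1],None,fx=3,fy=3,interpolation=cv2.INTER_CUBIC))
cv2.imwrite('pics/p2.png',cv2.convertScaleAbs(np.hstack(ims),alpha=1.5))
E
```

```text
time: 1.9
position: [0.5207, -0.0405, 0.1253]
tool_rot: [-3.126, -0.311, 0.005]
ft_force: [-0.2, -0.6, 0.8]
grip_width: 1.006
grip_force: 0.0
[ 0.52066837 -0.0404561   0.12531989]
```

View pics/p2.png

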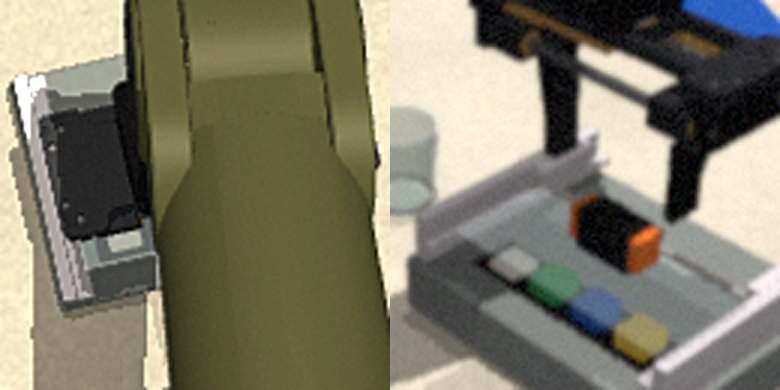

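```bash
python3 - <<'E'
from h import *
d=shot('side'); s=ctrl.get_state(); print(s['position'])
P=np.array(s['position']); z=P[2]
a=w(d,327.3,200.7,z);b=w(d,367.3,221.5,z); m=(a+b)/2
print(a,b,m,m-P, a-b)
E
```

```text
[ 0.52227006 -0.0408078   0.12734807]
[5.08285748e-01 3.88967720e-04 1.27348074e-01] [ 0.52941833 -0.09140206  0.12734807] [ 0.51885204 -0.04550654  0.12734807] [-3.41802298e-03 -4.69874246e-03  2.77555756e-17] [-0.02113258  0.09179102  0.        ]
```

```bash
python3 -m jog '[[[2.7,-4.7,0,0,0,0,87],[2.7,-4.7,15,0,0,0,87],[2.7,-4.7,35,0,0,0,87],[2.7,-4.7,49,0,0,0,87],[2.7,-4.7,53,0,0,0,87],[2.7,-4.7,53,0,0,0,87],[2.7,-4.7,53,0,0,0,64],[2.7,-4.7,53,0,0,0,64],[2.7,-4.7,53,0,0,0,64],[2.7,-4.7,53,0,0,0,64]]]' 15
python3 - <<'E'
from h import *
ims=[]
print(ctrl.get_state()['position'])
for n,(x,y) in (('side',(280,170)),):
    d=shot(n); ims.append(cv2.resize(d['image'][y:y+110,x:x+140,::-1],None,fx=5,fy=5,interpolation=cv2.INTER_CUBIC))
cv2.imwrite('pics/p3.png',cv2.convertScaleAbs(np.hstack(ims),alpha=1.5))
E
```

```text
time: 3.05
position: [0.5239, -0.0349, 0.074]
tool_rot: [3.126, 0.311, 0.001]
ft_force: [-0.1, -0.1, 0.0]
grip_width: 0.766
grip_force: 0.0
[ 0.52392078 -0.03493061  0.07400208]
```

View pics/p3.png

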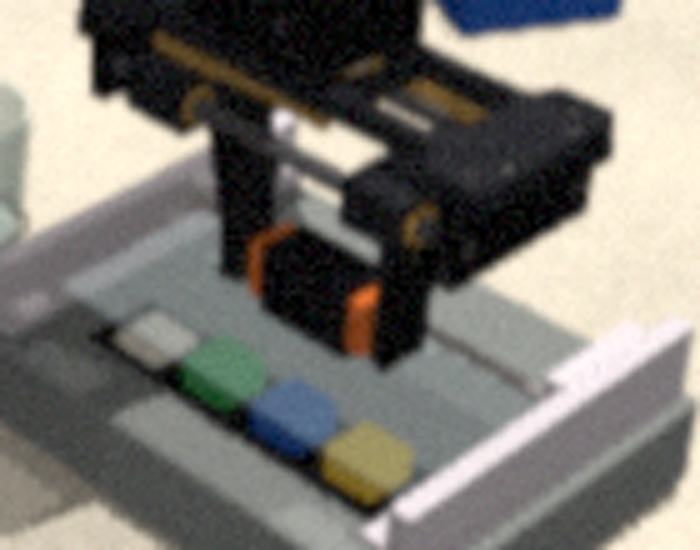

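The fingers straddle the grip block at about (245,255) and (400,310) in the crop, level with both orange buttons and clear of the plate. Closing now.

```bash
python3 -m jog '[[[0,0,0,0,0,0,54],[0,0,0,0,0,0,50],[0,0,0,0,0,0,46],[0,0,0,0,0,0,42],[0,0,0,0,0,0,42],[0,0,0,0,0,0,42],[0,0,0,0,0,0,42],[0,0,0,0,0,0,42]]]' 20
```

```text
time: 3.9
position: [0.5238, -0.0352, 0.0738]
tool_rot: [3.126, 0.311, 0.0]
ft_force: [-0.5, -1.2, 2.9]
grip_width: 0.512
grip_force: 20.0
```

```bash
python3 -m jog '[[[5,0,0,0,0,0,42],[13,0,0,0,0,0,42],[22,0,0,0,0,0,42],[31,0,0,0,0,0,42],[40,0,0,0,0,0,42],[48,0,0,0,0,0,42],[54,0,0,0,0,0,42],[58,0,0,0,0,0,42],[61,0,0,0,0,0,42],[61,0,0,0,0,0,42]]]'
```

```text
time: 4.9
position: [0.5827, -0.0232, 0.0738]
tool_rot: [3.125, 0.311, -0.006]
ft_force: [-5.3, -3.1, 10.7]
grip_width: 0.514
grip_force: 20.0
```

```bash
python3 -m jog '[[[1.5,0,0,0,0,0,42],[1.5,0,0,0,0,0,42],[1.5,0,0,0,0,0,42]]]'; python3 -m jog '[[[0,0,0,0,0,0,52],[0,0,0,0,0,0,60],[0,0,0,0,0,0,70],[0,0,0,0,0,0,80],[0,0,0,0,0,0,80],[0,0,0,0,0,0,80]]]'
python3 - <<'E'
from h import *
ims=[]
for n,(x,y) in (('side',(280,160)),):
    d=shot(n); ims.append(cv2.resize(d['image'][y:y+115,x:x+140,::-1],None,fx=5,fy=5,interpolation=cv2.INTER_CUBIC))
cv2.imwrite('pics/p4.png',cv2.convertScaleAbs(np.hstack(ims),alpha=1.5))
E
```

```text
time: 5.2
position: [0.5828, -0.0233, 0.0737]
tool_rot: [3.125, 0.311, -0.01]
ft_force: [-9.2, -2.5, 13.1]
grip_width: 0.514
grip_force: 20.0
time: 5.8
position: [0.5852, -0.022, 0.0734]
tool_rot: [-3.126, -0.312, -0.001]
ft_force: [0.0, 0.2, 0.7]
grip_width: 0.897
grip_force: 0.0
```

View pics/p4.png

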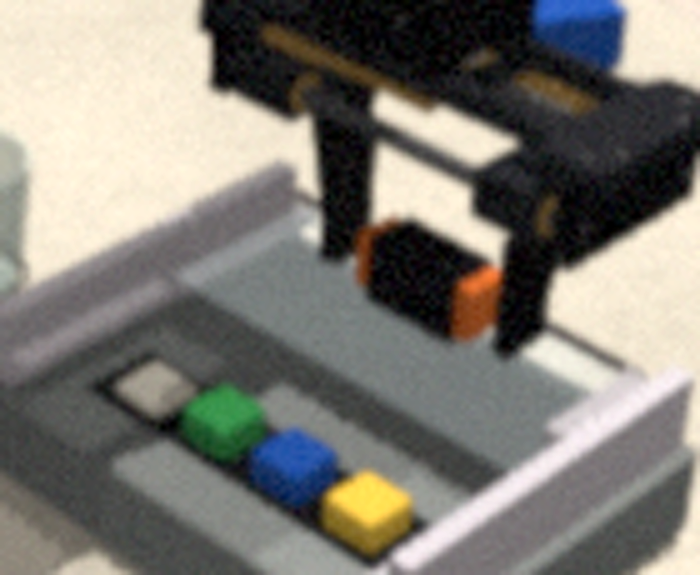

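The guard is fully off the keys, both buttons have sprung out (370,250 and 478,302), and the four keys are exposed. Next: rise, close the fingers and move above the green key.

```bash
python3 -m jog '[[[0,0,-15,0,0,0,80],[0,0,-45,0,0,0,80],[-5,-1,-60,0,0,0,60],[-25,-5,-60,0,0,0,20],[-55,-11,-60,0,0,0,0],[-80,-16,-60,0,0,0,0],[-94.7,-18.6,-50,0,0,0,0],[-94.7,-18.6,-30,0,0,0,0],[-94.7,-18.6,-11,0,0,0,0],[-94.7,-18.6,-11,0,0,0,0]]]'
python3 -m jog '[[[0,0,0,0,0,0,0],[0,0,0,0,0,0,0],[0,0,0,0,0,0,0]]]'
python3 - <<'E'
from h import *
ims=[]
d=shot('side')
print(totool([.4882,-.0236,.06]),w(d,280+222/5,160+405/5,.06))
for n,(x,y) in (('side',(280,160)),):
    ims.append(cv2.resize(d['image'][y:y+115,x:x+140,::-1],None,fx=5,fy=5,interpolation=cv2.INTER_CUBIC))
cv2.imwrite('pics/p5.png',cv2.convertScaleAbs(np.hstack(ims),alpha=1.5))
E
```

```text
time: 6.85
position: [0.4863, -0.023, 0.0831]
tool_rot: [-3.126, -0.312, 0.006]
ft_force: [0.0, -0.5, 0.4]
grip_width: 0.276
grip_force: 0.0
time: 7.15
position: [0.4892, -0.023, 0.0857]
tool_rot: [3.126, 0.312, 0.003]
ft_force: [0.2, 0.3, -0.5]
grip_width: 0.031
grip_force: 0.0
[-1.04152522  0.38595252 25.47121432] [ 0.48701252 -0.02553903  0.06      ]
```

View pics/p5.png

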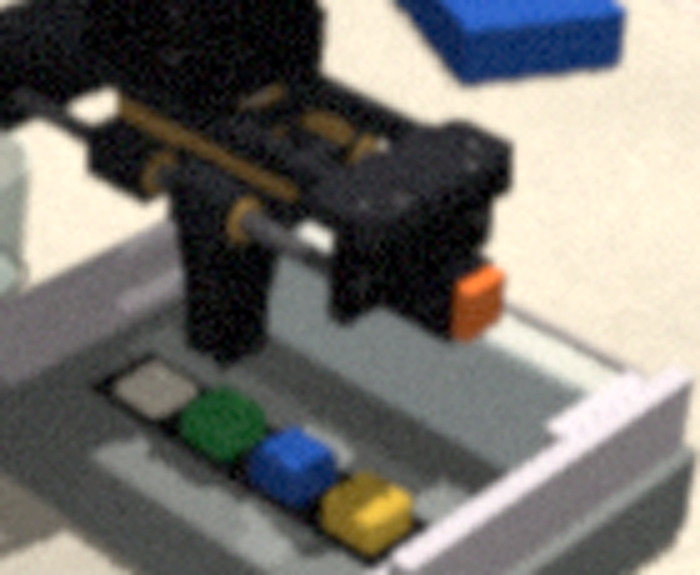

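The closed fingertips, at about (228,350), hang straight above the green key at (222,410). Pressing now.

```bash
python3 -m jog '[[[0,0,12,0,0,0,0],[0,0,22,0,0,0,0],[0,0,26,0,0,0,0],[0,0,29,0,0,0,0],[0,0,32,0,0,0,0],[0,0,35,0,0,0,0],[0,0,37,0,0,0,0],[0,0,38,0,0,0,0],[0,0,38,0,0,0,0],[0,0,38,0,0,0,0]]]'
```

```text
time: 8.2
position: [0.4884, -0.023, 0.0486]
tool_rot: [3.125, 0.311, -0.001]
ft_force: [-7.9, 0.4, 19.8]
grip_width: 0.009
grip_force: 10.0
```

```bash
python3 -m jog '[[[0,0,-4,0,0,0,0],[0,0,-12,0,0,0,0],[0,0,-35,0,0,0,0],[0,0,-75,0,0,0,0],[0,0,-110,0,0,0,0],[0,0,-120,0,0,0,0],[0,0,-120,0,0,0,0],[0,0,-120,0,0,0,0]]]'
python3 - <<'E'
from h import *
d=shot('side')
x,y=240,160
cv2.imwrite('pics/p6.png',cv2.convertScaleAbs(cv2.resize(d['image'][y:y+145,x:x+190,::-1],None,fx=4,fy=4,interpolation=cv2.INTER_CUBIC),alpha=1.5))
E
```

```text
time: 9.0
position: [0.4876, -0.023, 0.1653]
tool_rot: [-3.126, -0.311, 0.003]
ft_force: [0.1, 0.1, -0.3]
grip_width: 0.004
grip_force: 0.0
```

View pics/p6.png

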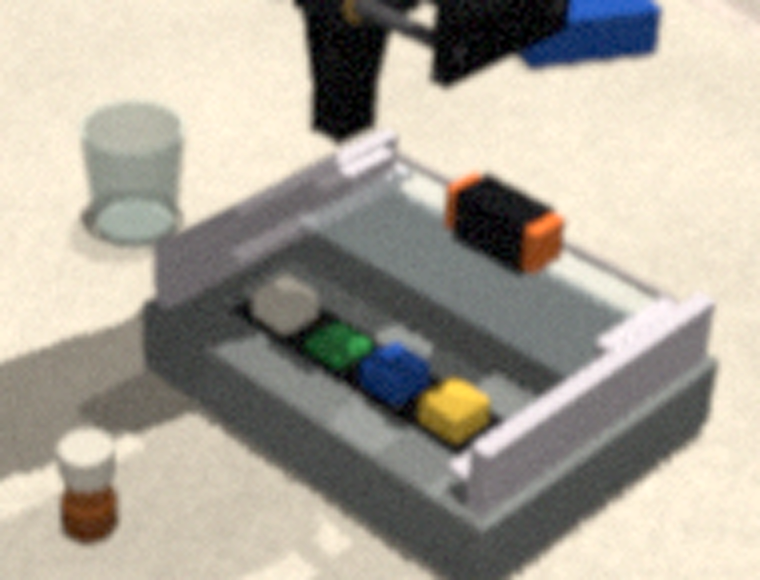

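The green key is latched down at (338,345) and the white key is up at (285,305). Blue and yellow are still up, the guard is open with its buttons out, and the beaker and vial are undisturbed. Handing in.

```bash
python3 -c "
from bench import ctrl
print(ctrl.close_job())"
```

```text
the job is handed in; nothing more can be done
None
```

The job is handed in: the guard is open with its buttons sprung out, the green key is latched, the white key is up, and nothing else was touched; it took about 9 s, and the verdict was not shown.

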